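Cool check, then close up the welder's service hatch

TASK

Before closing up the welder that lies on its side on the bench, check that it has cooled: pick up the pistol-shaped infrared thermometer, aim it squarely at the round black disc on the finned end of the case, hold it steady about 10 cm away for a good two seconds, and lay it back flat on the open bench. Then turn the wing fastener on the hatch panel clockwise until its slot lines up with the slot lines marked on the panel, and press the panel fully shut against its frame. Finish while you are still holding the panel pressed shut (it springs open when let go), and leave the other things on the bench and on the welder where they are.

Things in the scene. Friction and masses are not known exactly. Their poses are not given: they have to be found in the camera images.
- thermometer: Loose pistol-shaped infrared thermometer, dark, 0.22 kg, lying on its side. Origin on its underside below the barrel axis; +x is where it looks, z up. Barrel: bar 40 mm wide (y), 36 high, from x = -70 to +80, axis 18 mm up; round nose 28 mm thick to x = +95. Hand grip 34 x 95 x 30 mm off the rear half (x < -15) to -y. Grip the barrel across y at x = 5 to 35 mm, near its balance point.
- lens (a point): The middle of the thermometer's nose tip, 95 mm ahead of its origin and 18 mm above its underside. The beam leaves here along +x of this frame (same axes as the thermometer).
- welder: Fixed heavy welder laid on its side: grey case 230 mm (x) by 340 mm (y), top face 140 mm above the bench. Origin on the bench below its centre, z up. The finned end with the black disc is at +y, control knobs at -y. The hatch panel is in the middle of the top, its hinge at +x, its free edge with the fastener at -x. A carrying handle sticks out to x = +154 mm.
- disc (a point): Centre of the black disc (44 mm across) at which the thermometer is aimed, on the +y end face, 70 mm above the bench; outward normal is +y of the welder.
- panel (a joint): Aluminium hatch panel, 150 mm (x) by 170 mm (y), 4 mm thick, hinged along y at welder x = +63 mm, 140 mm above the bench. Value in rad: 0 = flat shut on its frame (hard stop), 0.09 = sprung fully open (free edge about 13 mm up). A spring opens it: at the press point it takes about 2.5 N to start moving and 7 N to shut.
- press_point (a point): Clear spot on the panel's top face, 25 mm in from its free edge and 55 mm to the +y side of the fastener: a good place to push down with closed fingertips. It moves with the panel: shut, it is 144 mm above the bench; open, about 155 mm.
- fastener (a joint): Quarter-turn wing fastener in the panel, 48 mm in from the free edge, middle of its width; turns about the panel's normal. Value in rad, growing anticlockwise from above: 0 = wing and slot in line with the slot lines on the panel (along welder x), as wanted; starts 0.8 to 1.5, so turn clockwise; it can overshoot to -0.5. Stays where it is left (friction 0.07 N m).
- wing (a point): Point on the fastener's axis, inside the wing, 22 mm above its foot on the panel, a good height for the middle of the finger pads. The black wing is an upright bar 40 mm long (this frame's x), 12 mm thick (y: grip across it), from 5 to 36 mm above its foot, with the slot along its top. The frame turns with the wing and is tilted with the panel.
- multimeter: Bystander: dark multimeter 85 x 150 x 36 mm lying on the bench; origin centre of underside.
- wire_spool: Bystander: black wire spool 100 mm across, 50 mm high, lying flat; origin centre of underside.
- spray_can: Bystander: spray can 65 mm across, 190 mm tall, standing; origin centre of underside.
- wrench: Bystander: steel wrench 200 mm long, lying on the bench.
- screwdriver: Bystander: screwdriver 200 mm long, lying on the bench.
- screw_dish: Bystander: small steel dish, 56 mm across and 22 mm high, standing on the welder's top face beside the hatch, on the far -y corner.
- mug: Bystander: white mug 80 mm across, 95 mm tall; origin centre of underside.
There are look-alikes about, which are no part of the job. What is shaped like the thermometer but blue is not meant.

How it is judged:
By the outcome, as a careful person would: the job done as asked, in the order asked, and still so for the second after the job is handed in, while the arm keeps its last pose, push and grip.
It also fails if it takes over 72 s, if anything falls off the work surface, if the arm or the gripper's body presses on something with over 40 N, if the wrist force passes 120 N, or if a joint passes its speed limit or range.

ROBOT

A 6-joint arm with a two-finger parallel gripper is mounted at the origin on the work surface. World frame = base frame: x ahead of the robot, y to its left, z up, the work surface at z = 0. Lengths are in mm, angles in degrees, forces in N, time in s.
With the tool pointing down it reaches from about 350 to 850 mm from the base axis. Payload 8.1 kg.
Tool frame: the origin (TCP) lies midway between the tips of the shut fingers; the grasp point (between the pads) lies 19 mm behind it; z points along the fingers, y is the direction in which the jaws open and shut (so a half turn about z gives the same grasp; the last joint's range is limited). The gripper opens to 85 mm and grips with 20 to 120 N. Pads are 22 mm wide; open, the fingers measure 114 mm over their backs; the gripper's body (76 mm by 85 mm) begins 54 mm behind the grasp point. The pads swing forward as they close: fully open they stand 13 mm farther back than shut.
Start: joints at [71.941, 7.471, 85.268, -0, 87.261, -4.893], TCP at [136.647, 584.237, 197.492] pointing down, gripper open.
Joint ranges: [-169.43, 169.43], [-51.17, 129.36], [1.28, 143.12], [-76.62, 256.62], [0, 156.53], [-152.29, 152.29]. Speed limits (degrees/s): [136.94, 136.94, 159.86, 180, 180, 180].

INTERFACE

Orientations are given as [roll, pitch, yaw] about the fixed x, y, z axes, in that order (R = Rz(yaw) Ry(pitch) Rx(roll)).
In Python, from bench import r gives the robot as it stands.
- The arm moves only by the shell command python3 -m jog 'ROWS' [FORCE]. ROWS is JSON, a list of rows, each a list of 5 numbers: the shift along the tool's x, y, z in m, then the turn about the tool's z in rad, then the opening, from 0 (shut) to 1 (fully open). A call has 1 to 20 rows; each row is the pose to reach, as a shift and turn from the pose measured when the call began, along the tool's axes at that moment; what a row does not reach only later rows make up. A row lasts 1/10 s, in which the tool goes at most 50 mm and 8.59 degrees, less where a joint would pass 70% of its speed; a pose out of reach is approached as far as the arm can. A call with a gripper value outside its range is refused whole. The fingers move at their own pace and stop on an object; FORCE is the grip in N (left out, the last holds). Time passes only in rows, so rows that repeat a pose let the fingers close. It gives the time, the measured TCP pose, the force and the opening at its end, in the units of the state.
- r.sense(): the state, without advancing time (a new reading comes with each control period).
- r.snapshot(name): name is "side" or "top"; returns a dict with "pixels" (400x640x3 uint8, red, green, blue), "K" (3x3 intrinsics, pixels), "k1" (the pictures are not rectified: a ray, as slopes to the right and down, at radius r is drawn at 1 + k1 r^2 times it, then the intrinsics apply), "R" (3x3) and "t" (3): a world point X has camera coordinates R X + t. Camera axes: x right, y down, z forward; pixel columns grow to the right and rows downward; lengths in mm; the calibration is good to about 2 mm. A picture is of the moment at which its call begins. There is no depth.
- r.hand_in(): hands the job in, once; it reports no verdict.
The state is a dict: "time": time; "joint_pos": joint angles; "qd": joint speeds; "joint_efforts": joint torques, N m; "tool_pos": TCP position; "tcp_rot": TCP orientation; "ft_force": force on the tool from outside, world axes, zero at the start; "wrist_torque": the same for the moment, N m; "finger_gap": finger opening in mm.
Only numpy, scipy, OpenCV 4.12 (cv2) and the standard library are available. Lean on these libraries where they do the work, as an engineer would, in place of code of your own. Each camera call takes 0.05 s, during which the arm holds its last target.

## Working session

There is one attempt and no reset: what is moved stays moved. The work goes in short steps, Python scripts to look and compute and a shell command to move; the robot and the scene stay as the last step left them, time stands still between calls to the robot, and variables do not carry over. Pictures are saved under pics/ and viewed, and the job is handed in when it is done.

```bash
ls; mkdir -p pics; python3 - <<'E'
from bench import r
import cv2
s=r.sense();print(s)
for n in("side","top"):
    p=r.snapshot(n);cv2.imwrite(f"pics/{n}0.png",p["pixels"][:,:,::-1]);print(n,p["K"],p["k1"],p["R"],p["t"])
E
```

```text
pics
{'time': 0.0, 'joint_pos': array([ 7.19398272e+01,  7.51782702e+00,  8.53311090e+01, -5.21014612e-04,
        8.72618446e+01, -4.89249525e+00]), 'qd': array([-0.02599725,  0.05136341, -0.09147478, -0.02736873, -0.03181138,
       -0.0106874 ]), 'joint_efforts': array([ 1.31646422e-03, -5.69411767e+01, -5.00555384e+01, -3.02343024e-04,
        1.46407768e-02, -3.04678326e-05]), 'tool_pos': array([136.45949162, 583.62446956, 196.39862591]), 'tcp_rot': array([-1.79889579e+02, -8.92959932e-03,  1.66832339e+02]), 'ft_force': array([-0.45101226,  0.3812815 , -0.49683748]), 'wrist_torque': array([ 0.03001151, -0.0094903 ,  0.01802128]), 'finger_gap': 85.65652305578352}
side [[489.46155711   0.         310.04382134]
 [  0.         489.46155711 206.38915218]
 [  0.           0.           1.        ]] -0.10149189812046612 [[ 0.98681308 -0.16061935  0.02003427]
 [-0.08994742 -0.64705535 -0.75711877]
 [ 0.13457121  0.74533267 -0.65296998]] [-480.59932576  137.82339059 1642.88974219]
top [[484.28649612   0.         328.00763823]
 [  0.         484.28649612 195.20104321]
 [  0.           0.           1.        ]] -0.0058644359234063725 [[-0.0051441  -0.99997832 -0.00411162]
 [-0.98077077  0.00584739 -0.19507562]
 [ 0.19509543  0.00302907 -0.98077959]] [  35.64637117  535.57695379 1748.91465931]
```

View pics/side0.png

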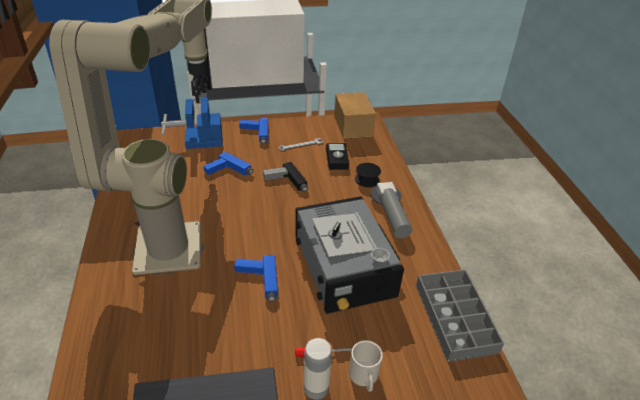

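View pics/top0.png

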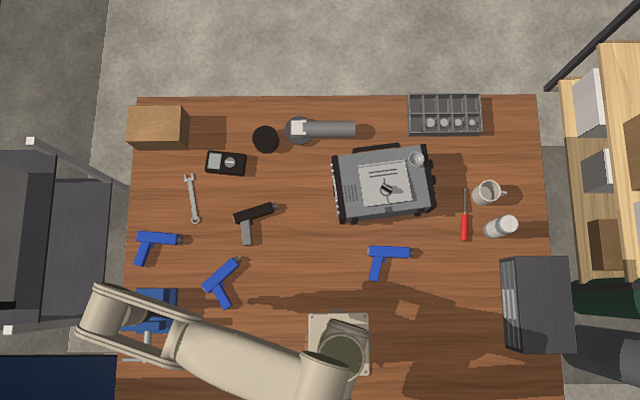

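```bash
cat > h.py <<'E'
import numpy as np,cv2
from bench import r
def und(p,uv):
    return cv2.undistortPoints(np.array(uv,float).reshape(-1,1,2),p["K"],np.array([p["k1"],0,0,0.]))[:,0]
def ray(p,uv):
    n=und(p,uv); d=np.c_[n,np.ones(len(n))]@p["R"]; c=-p["R"].T@p["t"]; return c,d
def onz(p,uv,z):
    c,d=ray(p,uv); return c+d*((z-c[2])/d[:,2])[:,None]
def proj(p,X):
    X=np.array(X,float).reshape(-1,3); rv=cv2.Rodrigues(np.array(p["R"]))[0]
    return cv2.projectPoints(X,rv,np.array(p["t"],float),p["K"],np.array([p["k1"],0,0,0.]))[0][:,0]
def tri(p,a,q,b):
    c1,d1=ray(p,[a]);c2,d2=ray(q,[b]);A=np.c_[d1[0],-d2[0]];s=np.linalg.lstsq(A,c2-c1,rcond=None)[0]
    x=c1+d1[0]*s[0];y=c2+d2[0]*s[1];return (x+y)/2,np.linalg.norm(x-y)
def crop(p,x0,y0,x1,y1,k,fn):
    im=p["pixels"][y0:y1,x0:x1,::-1];cv2.imwrite(fn,cv2.resize(im,None,fx=k,fy=k,interpolation=cv2.INTER_CUBIC))
E
python3 - <<'E'
from h import *
p=r.snapshot("top");q=r.snapshot("side")
crop(p,320,130,450,230,6,"pics/t_w.png");crop(p,220,190,300,260,8,"pics/t_t.png")
crop(q,280,190,410,315,4,"pics/s_w.png");crop(q,255,150,325,205,8,"pics/s_t.png")
E
```

```text
(no output)
```

View pics/t_w.png

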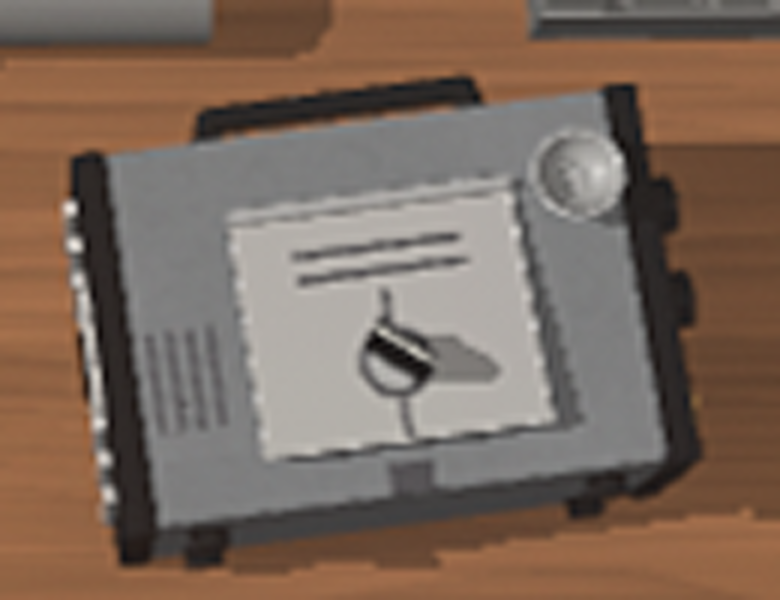

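View pics/t_t.png

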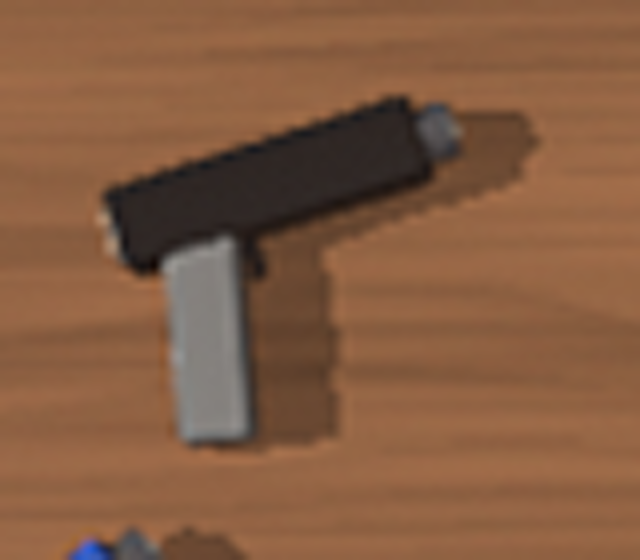

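View pics/s_w.png

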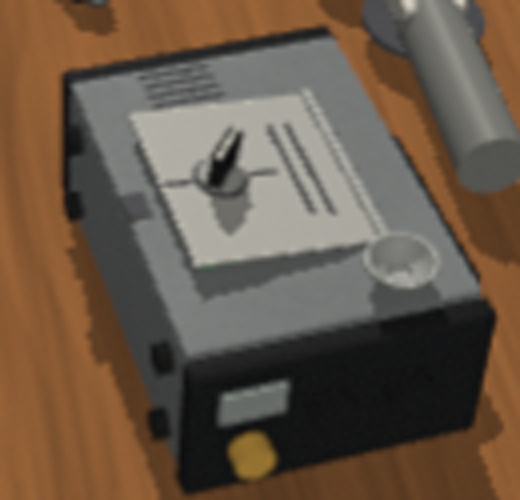

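View pics/s_t.png

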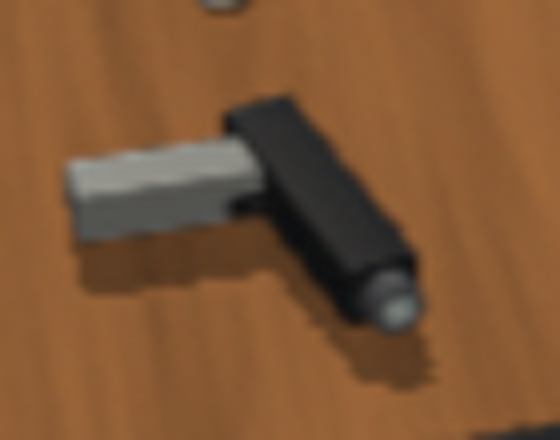

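```bash
python3 - <<'E'
from h import *
np.set_printoptions(precision=1,suppress=True)
p=r.snapshot("top");q=r.snapshot("side")
print("cams",-p["R"].T@p["t"],-q["R"].T@q["t"])
f=lambda L,k,x0,y0:[((u+.5)/k-.5+x0,(v+.5)/k-.5+y0) for u,v in L]
T=onz(p,f([(108,192),(402,98),(432,180),(130,270)],8,220,190),36);print("thermo top corners",T)
T2=onz(q,f([(228,115),(290,97),(413,255),(350,275)],8,255,150),36);print("side",T2)
ns=tri(p,f([(455,132)],8,220,190)[0],q,f([(402,308)],8,255,150)[0]);print("nose",ns)
W=onz(p,f([(107,157),(605,92),(665,457),(155,527)],6,320,130),140);print("grey",W)
for i in range(4):
    d=W[(i+1)%4]-W[i];print(np.linalg.norm(d),np.degrees(np.arctan2(d[1],d[0])))
B=onz(p,f([(75,155),(632,87),(690,465),(120,560)],6,320,130),140);print("black",B)
P=onz(p,f([(228,215),(515,178),(556,420),(265,460)],6,320,130),[0]) if 0 else None
pl=[((228,215),142),((515,178),142),((556,420),155),((265,460),155)]
P=np.array([onz(p,f([a],6,320,130),z)[0] for a,z in pl]);print("panel",P)
for i in range(4):
    d=P[(i+1)%4]-P[i];print(np.linalg.norm(d),np.degrees(np.arctan2(d[1],d[0])))
S=np.array([onz(p,f([a],6,320,130),z)[0] for a,z in [((385,292),148),((410,436),155)]]);d=S[1]-S[0];print("slot",S,np.degrees(np.arctan2(d[1],d[0])))
E
```

```text
cams [ 184.3   27.2 1819.9] [  265.6 -1212.5  1186.7]
thermo top corners [[471.4 387.4  36. ]
 [515.1 251.   36. ]
 [476.2 236.2  36. ]
 [434.6 375.9  36. ]]
side [[437.5 372.5  36. ]
 [470.3 383.6  36. ]
 [511.6 247.3  36. ]
 [479.5 236.1  36. ]]
nose (array([502.6, 227.7,  19.9]), np.float64(1.764239084536335))
grey [[ 662.8   -2.2  140. ]
 [ 701.5 -302.1  140. ]
 [ 478.4 -327.8  140. ]
 [ 438.7  -28.2  140. ]]
302.41299628416834 -82.654009616678
224.54549019383765 -173.42224025969327
302.2456318045135 97.55502331724809
225.64587946775907 6.6245177240940265
black [[ 664.2   17.   140. ]
 [ 704.5 -318.5  140. ]
 [ 473.6 -342.2  140. ]
 [ 419.4   -7.6  140. ]]
panel [[ 626.   -73.9  142. ]
 [ 647.7 -245.7  142. ]
 [ 498.1 -262.2  155. ]
 [ 475.4  -92.1  155. ]]
173.15533673237428 -82.78141769538874
151.13980266854526 -173.72272179889828
171.53630518706814 97.59113614242243
152.2332029431756 6.897085510166598
slot [[ 576.9 -165.4  148. ]
 [ 489.1 -176.8  155. ]] -172.62262024281867
```

```bash
cat >> h.py <<'E'
from scipy.spatial.transform import Rotation as Ro
def go(x,y,z,yaw):
    s=r.sense();R=Ro.from_euler('xyz',s["tcp_rot"],degrees=True).as_matrix()
    d=R.T@(np.array([x,y,z])-s["tool_pos"])/1000
    t=-np.radians((yaw-s["tcp_rot"][2]+180)%360-180)
    print("t=%.2f"%s["time"],"pos",np.round(s["tool_pos"],1),"rot",np.round(s["tcp_rot"],1),"F",np.round(s["ft_force"],1),"gap %.1f"%s["finger_gap"],"| row",np.round(d,4),"turn %.3f"%t)
E
python3 - <<'E'
from h import *
np.set_printoptions(precision=1,suppress=True)
p=r.snapshot("top")
crop(p,322,150,352,228,8,"pics/t_d.png")
go(480,298.5,120,107)
C=np.array([571,-165.5]);a=np.radians(7.2)
def w(x,y,z): return [C[0]+x*np.cos(a)-y*np.sin(a),C[1]+x*np.sin(a)+y*np.cos(a),z]
print(proj(p,[w(0,170,70),w(0,172,92),w(-22,172,70),w(22,172,70),w(-115,170,140),w(115,170,140)])-[322,150])
E
```

```text
t=0.35 pos [136.6 584.1 197.2] rot [-180.    -0.   166.8] F [ 0.5  0.7 -0.5] gap 85.3 | row [-0.4 -0.2  0.1] turn 1.044
[[14.  40.5]
 [13.5 39.4]
 [14.2 46.4]
 [12.6 34.8]
 [18.6 68.3]
 [ 9.9  5.5]]
```

View pics/t_d.png

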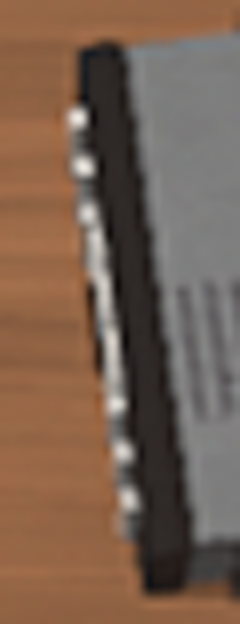

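```bash
python3 -m jog '[[-0.4,-0.2,0.077,1.044,1],[-0.4,-0.2,0.077,1.044,1],[-0.4,-0.2,0.077,1.044,1],[-0.4,-0.2,0.077,1.044,1],[-0.4,-0.2,0.077,1.044,1],[-0.4,-0.2,0.077,1.044,1],[-0.4,-0.2,0.077,1.044,1],[-0.4,-0.2,0.077,1.044,1],[-0.4,-0.2,0.077,1.044,1],[-0.4,-0.2,0.077,1.044,1],[-0.4,-0.2,0.077,1.044,1],[-0.4,-0.2,0.077,1.044,1],[-0.4,-0.2,0.077,1.044,1]]' 30
sed -i 's/np.round(d,4)/d.round(4).tolist()/' h.py
python3 - <<'E'
from h import *
p=r.snapshot("top");q=r.snapshot("side")
crop(p,200,170,320,260,6,"pics/t1.png");crop(q,235,110,335,205,6,"pics/s1.png")
go(480,298.5,5,107)
E
```

```text
time: 1.65
tool_pos: [479.7, 299.4, 120.7]
tcp_rot: [180.0, -0.0, 107.1]
ft_force: [0.1, -0.1, -0.2]
finger_gap: 85.3
t=1.75 pos [479.8 299.4 120.7] rot [180.    0.  107.1] F [-0.1 -0.1 -0.1] gap 86.0 | row [-0.0009, -0.0001, 0.1157] turn 0.002
```

View pics/t1.png

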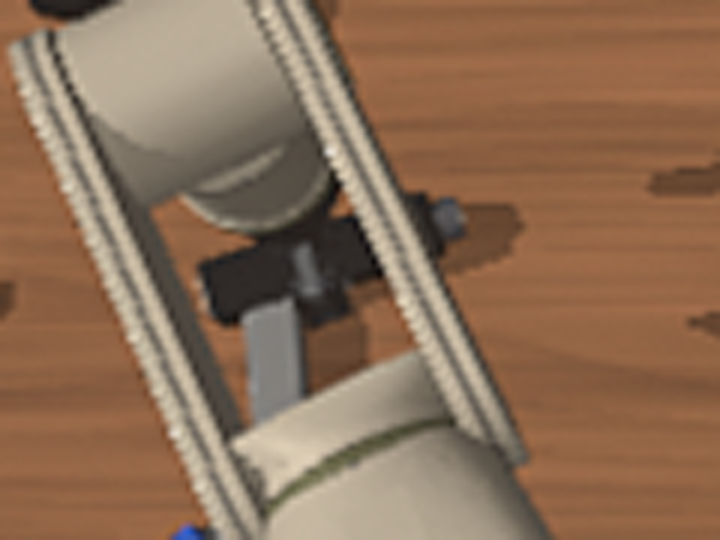

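View pics/s1.png

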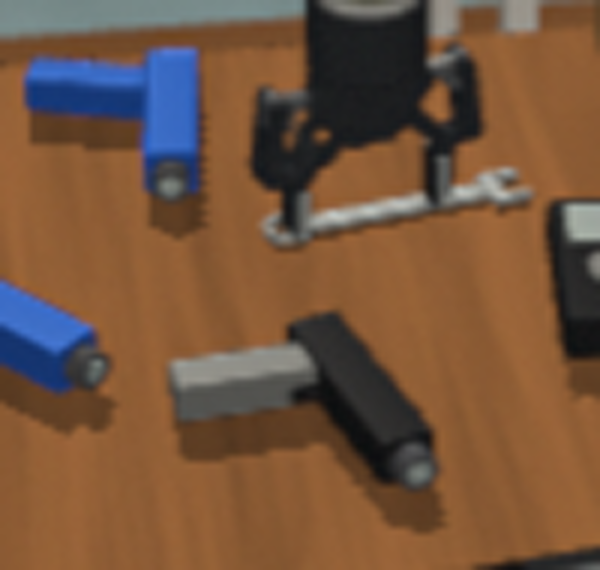

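The gripper is above the dark thermometer with its jaws across the barrel (lower finger at about 305,265 in the top crop). Next I descend and close.

```bash
python3 -m jog '[[-0.001,0,0.03,0,1],[-0.001,0,0.06,0,1],[-0.001,0,0.085,0,1],[-0.001,0,0.1,0,1],[-0.001,0,0.11,0,1],[-0.001,0,0.115,0,1],[-0.001,0,0.115,0,1],[-0.001,0,0.115,0,0.4],[-0.001,0,0.115,0,0.3],[-0.001,0,0.115,0,0.2],[-0.001,0,0.115,0,0.2],[-0.001,0,0.115,0,0.2],[-0.001,0,0.115,0,0.2],[-0.001,0,0.115,0,0.2]]' 40
python3 - <<'E'
from h import *
q=r.snapshot("side")
crop(q,235,110,335,205,6,"pics/s2.png")
go(480,298.5,57,107)
E
```

```text
time: 3.15
tool_pos: [480.2, 298.4, 5.7]
tcp_rot: [180.0, 0.0, 107.1]
ft_force: [0.4, -0.4, 0.4]
finger_gap: 17.3
t=3.20 pos [480.1 298.4   5.7] rot [180.    0.  107.1] F [0.  0.6 0.3] gap 17.2 | row [0.0001, -0.0001, -0.0513] turn 0.002
```

View pics/s2.png

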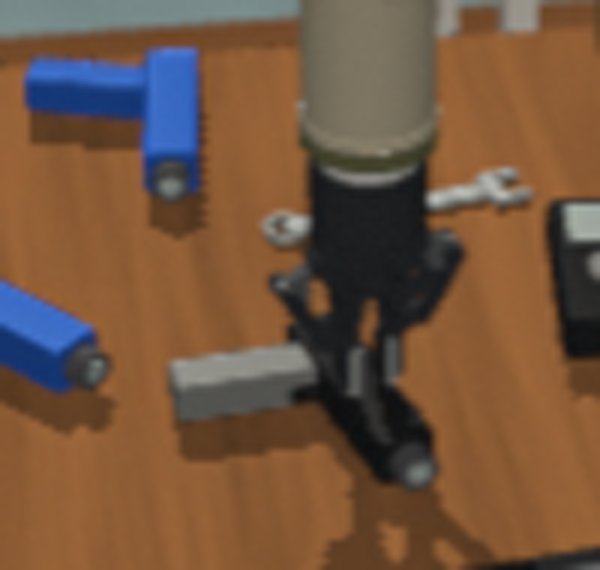

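```bash
python3 - <<'E'
from h import *
s=r.sense();q=r.snapshot("side");p=r.snapshot("top")
X=s["tool_pos"];print((proj(q,[X,X+[0,0,19],X+[0,0,73]])-[235,110]+.5)*6,s["finger_gap"])
print((proj(p,[X,X+[0,0,19],X+[0,0,73]])-[200,170]+.5)*6)
crop(p,200,170,320,260,6,"pics/t3.png");crop(q,260,150,320,195,12,"pics/s3.png")
E
```

```text
[[369.97666148 424.72559609]
 [370.02825535 401.66033393]
 [370.18451602 334.48476659]] 17.17298101111224
[[351.74010224 257.50125295]
 [347.32119308 252.63999737]
 [334.253363   238.26383902]]
```

View pics/t3.png

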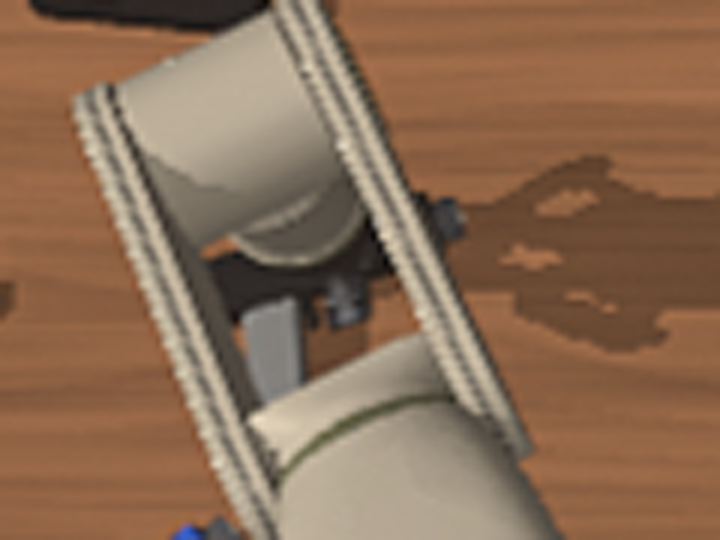

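View pics/s3.png

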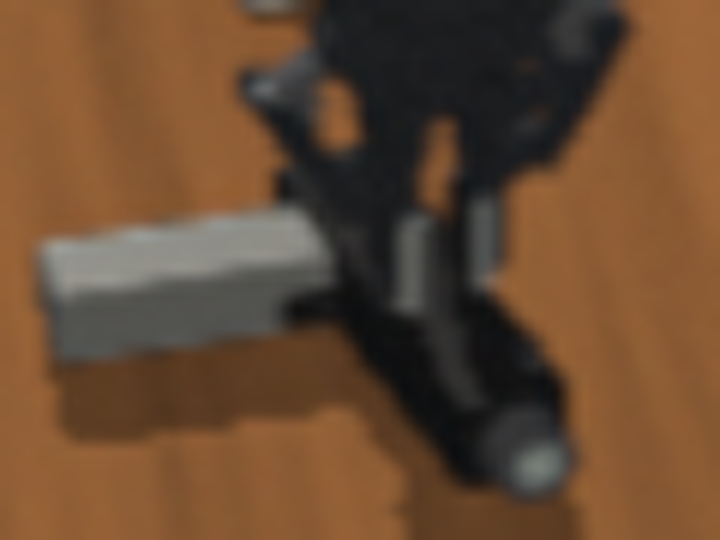

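```bash
python3 - <<'E'
from h import *
q=r.snapshot("side");p=r.snapshot("top")
for z in (120,134,150,165,175): print(z,(proj(q,[[479.8,299.4,z]])-[235,110]+.5)*6,(proj(p,[[479.8,299.4,z]])-[200,170]+.5)*6)
E
```

```text
120 [[369.62555388 280.56696862]] [[322.03766035 227.17784877]]
134 [[369.66835202 262.24824275]] [[318.3396298  223.12832065]]
150 [[369.71860463 241.09829061]] [[314.04004335 218.42002908]]
165 [[369.76704777 221.06002956]] [[309.93634366 213.92621488]]
175 [[369.80007544 207.5868968 ]] [[307.16044294 210.88640917]]
```

```bash
python3 - <<'E'
from h import *
q=r.snapshot("side");p=r.snapshot("top")
crop(p,235,200,285,235,15,"pics/t4.png")
for z in (5,20,36,50): print(z,(proj(p,[[465,294,z],[480,298.4,z]])-[235,200]+.5)*15,(proj(q,[[465,294,z],[480,298.4,z]])-[260,150]+.5)*12)
E
```

```text
5 [[370.8156346  253.10504501]
 [354.7784296  194.57987961]] [[396.12341341 383.13276641]
 [439.652208   371.16039076]]
20 [[362.23479531 243.99858613]
 [346.08224384 185.01605835]] [[395.98274122 346.73889529]
 [439.73179118 334.80665407]]
36 [[352.92781079 234.12144636]
 [336.65041164 174.64313447]] [[395.83296091 307.51428342]
 [439.81902626 295.6267271 ]]
50 [[344.65050834 225.33701942]
 [328.26230134 165.41802139]] [[395.70216359 272.84587481]
 [439.89739204 260.9990452 ]]
```

View pics/t4.png

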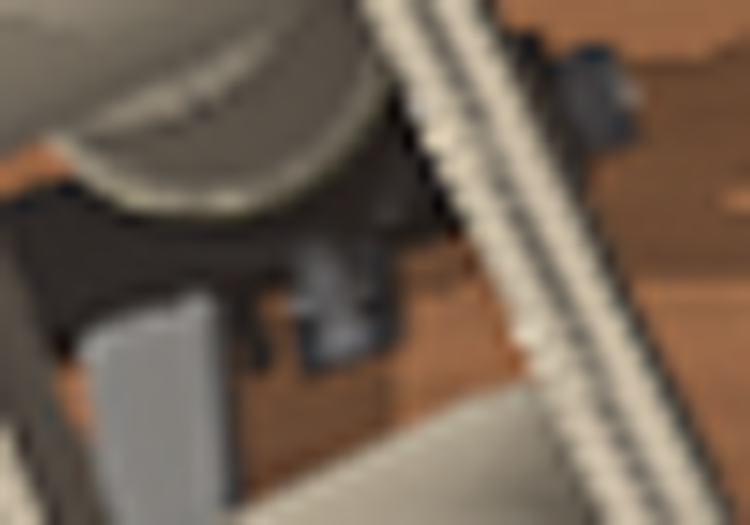

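```bash
python3 -m jog '[[0,0,-0.05,0,0],[0,0,-0.1,0,0],[0,0,-0.12,0,0],[0,0,-0.12,0,0],[0,0,-0.12,0,0]]' 40
python3 - <<'E'
from h import *
s=r.sense();q=r.snapshot("side");p=r.snapshot("top")
X=s["tool_pos"];print(X,s["joint_pos"],(proj(q,[X,X+[0,0,30]])-[260,120]+.5)*10,s["finger_gap"])
crop(q,260,120,320,195,10,"pics/s5.png")
cv2.imwrite("pics/t5.png",p["pixels"][:,:,::-1])
E
```

```text
time: 4.0
tool_pos: [480.3, 298.5, 125.9]
tcp_rot: [179.9, -0.0, 107.1]
ft_force: [-0.1, -0.9, 0.0]
finger_gap: -0.1
[480.30282638 298.52661805 125.91753121] [ 2.66740682e+01  4.63920565e+00  9.58667975e+01 -8.64759069e-03
  7.94285097e+01  9.54251703e+00] [[367.71145207 355.95148322]
 [367.8852055  289.89610976]] -0.12720927842658422
```

View pics/s5.png

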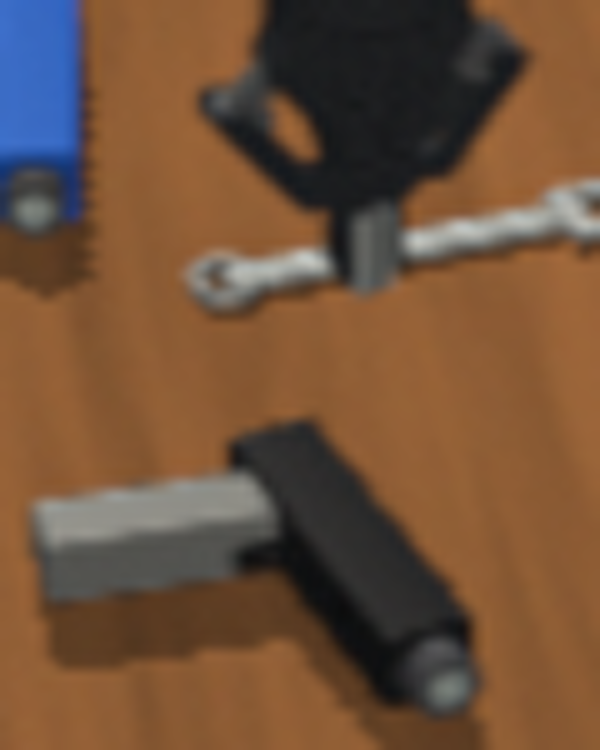

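```bash
python3 - <<'E'
from h import *
q=r.snapshot("side");p=r.snapshot("top")
im=cv2.imread("pics/side0.png");cv2.imwrite("pics/s0z.png",cv2.resize(im[50:150,160:240],None,fx=7,fy=7,interpolation=2))
im=cv2.imread("pics/t5.png");cv2.imwrite("pics/t5z.png",cv2.resize(im[170:250,200:320],None,fx=6,fy=6,interpolation=2))
for z in (197,210,228,240,250): print(z,(proj(q,[[136.6,584,z]])-[160,50]+.5)*7)
for z in (126,155): print(z,(proj(p,[[480.3,298.5,z]])-[200,170]+.5)*6)
E
```

```text
197 [[302.28592351 405.62947205]]
210 [[299.69866467 385.7819855 ]]
228 [[296.09105975 358.04368256]]
240 [[293.66965363 339.38396962]]
250 [[291.64180686 323.73093103]]
126 [[322.00027344 224.60915939]]
155 [[314.24664538 216.07601108]]
```

View pics/s0z.png

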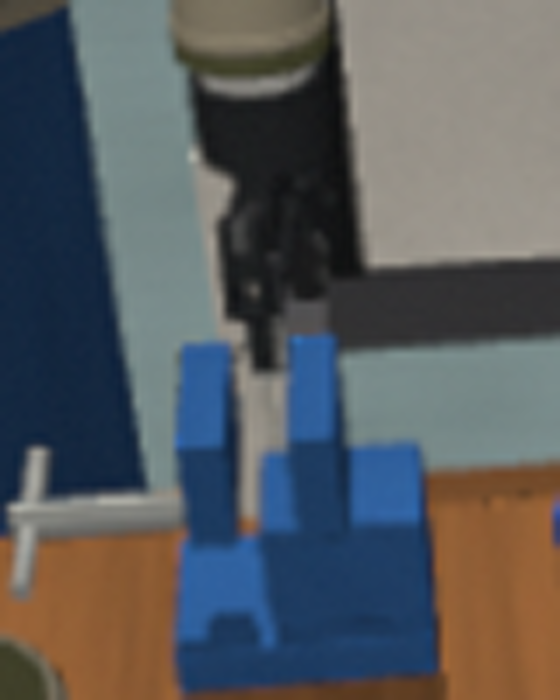

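View pics/t5z.png

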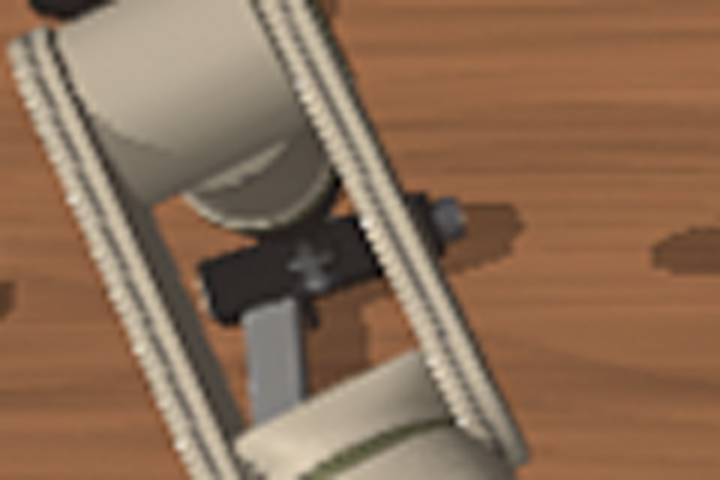

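```bash
python3 - <<'E'
from h import *
q=r.snapshot("side");s=r.sense();X=s["tool_pos"]
tx=np.array([-.294,.956,0])
for d in (0,20,25,30,35,40,45): print(d,((proj(q,[X-11*tx+[0,0,d],X+11*tx+[0,0,d]])-[260,120]+.5)*10).round().tolist())
crop(q,285,130,310,155,24,"pics/s6.png")
g=q["pixels"][138:156,290:306].mean(2).round().astype(int);print(g)
E
```

```text
0 [[377.0, 377.0], [352.0, 347.0]]
20 [[377.0, 333.0], [352.0, 303.0]]
25 [[377.0, 322.0], [352.0, 292.0]]
30 [[377.0, 311.0], [352.0, 281.0]]
35 [[377.0, 300.0], [352.0, 270.0]]
40 [[377.0, 288.0], [352.0, 258.0]]
45 [[377.0, 277.0], [352.0, 247.0]]
[[ 30  28  27  28  28  30  29  29  29  29  32  38  45  46  61  82]
 [ 29  29  29  28  28  30  28  28  27  29  50  77  90  92  91  91]
 [ 26  30  30  29  28  27  27  32  35  36  60  86  93  93  92  90]
 [ 45  43  39  28  30  36  41  64  79  63  73  93  94  95  98 104]
 [ 99  86  54  30  41  79  91  81  82  63  81 104 113 127 146 175]
 [ 99  87  54  29  39  81  94  82  81  74 126 170 171 170 171 173]
 [113  99  66  30  41  80  93  81  82  76 130 178 177 158 138 123]
 [187 151  84  32  39  79  92  81  80  67  91 118 114 106  90  78]
 [179 157  90  34  40  79  92  80  81  59  51  64  69  68  67  77]
 [120 115  89  36  38  78  93  81  83  71  65  81  93  94  96  94]
 [ 67  66  67  50  48  81  92  80  97 104  99  99  96  95  96  97]
 [ 65  81  96  94  91 100  90  77  94 100 101  99  97  95  96  96]
 [ 96  95  99 101 100  94  93  98 100 101 101 101  98  96  96  96]
 [ 97  96  97 101  99  98  97  99 101 100 100 101 101  98  97  97]
 [ 97  95  96  99 100  99  97  99  99 100 101 102 101  98  97  97]
 [ 95  95  95  98 100 100  99  99 100 100 101 101 101  99  97  97]
 [ 95  95  96  97  99  99  98  98 100 100 100 101 102  99  98  96]
 [ 95  95  94  97  99  99  99  98 100 100 100 100 101 101  98  96]]
```

View pics/s6.png

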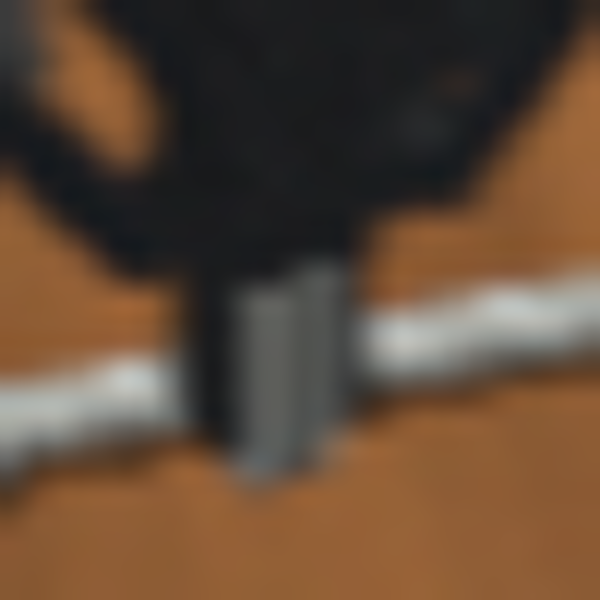

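The closed fingertips show at about (297,150) in the side view. That is roughly 35 mm higher than the reported TCP z, while x and y agree. The first close therefore passed over the barrel without touching it. I'll regrasp lower and allow for this offset.

```bash
python3 -m jog '[[0,0,0.01,0,1],[0,0,0.03,0,1],[0,0,0.05,0,1],[0,0,0.07,0,1],[0,0,0.09,0,1],[0,0,0.11,0,1],[0,0,0.125,0,1],[0,0,0.135,0,1],[0,0,0.143,0,1],[0,0,0.148,0,1]]' 40
python3 - <<'E'
from h import *
go(480,298.5,-27,107)
E
```

```text
time: 5.25
tool_pos: [478.7, 297.7, -24.6]
tcp_rot: [-179.8, 0.0, 107.1]
ft_force: [0.1, -0.2, 0.0]
finger_gap: 85.4
t=5.25 pos [478.7 297.7 -24.6] rot [-179.8    0.   107.1] F [ 0.1 -0.2  0. ] gap 85.4 | row [0.0004, 0.0015, 0.0024] turn 0.002
```

```bash
python3 -m jog '[[0,0.001,0.002,0,0.6],[0,0.001,0.002,0,0.4],[0,0.001,0.002,0,0.3],[0,0.001,0.002,0,0.3],[0,0.001,0.002,0,0.3],[0,0.001,0.002,0,0.3]]' 40
python3 - <<'E'
from h import *
q=r.snapshot("side")
crop(q,235,110,335,205,6,"pics/s7.png")
go(480,298.5,57,107)
E
```

```text
time: 5.85
tool_pos: [480.5, 298.4, -25.7]
tcp_rot: [-179.9, 0.0, 107.1]
ft_force: [1.2, 0.6, 5.1]
finger_gap: 39.5
t=5.90 pos [480.5 298.4 -25.7] rot [-179.9    0.   107.1] F [ 0.  -0.4  4.9] gap 39.3 | row [0.0003, -0.0005, -0.0827] turn 0.002
```

View pics/s7.png

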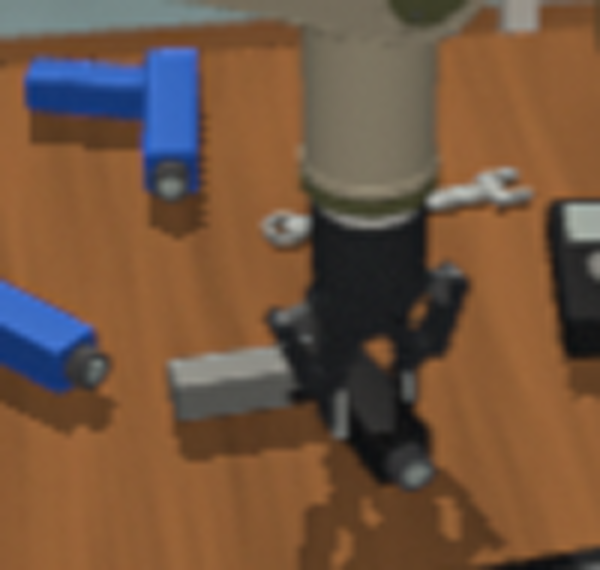

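```bash
python3 -m jog '[[0,0,-0.01,0,0.3],[0,0,-0.03,0,0.3],[0,0,-0.052,0,0.3],[0,0,-0.052,0,0.3],[0,0,-0.052,0,0.3]]' 40
python3 - <<'E'
from h import *
go(527.7,175.7,26.3,97.2)
E
```

```text
time: 6.4
tool_pos: [480.6, 298.4, 26.3]
tcp_rot: [-180.0, 0.0, 107.1]
ft_force: [0.0, 0.6, -4.0]
finger_gap: 39.2
t=6.40 pos [480.6 298.4  26.3] rot [-180.     0.   107.1] F [ 0.   0.6 -4. ] gap 39.2 | row [-0.1312, 0.0088, 0.0] turn 0.173
```

```bash
python3 -m jog '[[-0.02,0.001,0,0.02,0.3],[-0.05,0.003,0,0.06,0.3],[-0.08,0.005,0,0.1,0.3],[-0.105,0.007,0,0.14,0.3],[-0.12,0.008,0,0.16,0.3],[-0.128,0.0086,0,0.173,0.3],[-0.131,0.0088,0,0.173,0.3],[-0.131,0.0088,0,0.173,0.3],[-0.131,0.0088,0,0.173,0.3]]' 40
python3 - <<'E'
from h import *
go(527.7,175.7,26.3,97.2)
p=r.snapshot("top");q=r.snapshot("side")
crop(p,260,145,360,225,8,"pics/t8.png");crop(q,270,160,350,240,8,"pics/s8.png")
E
```

```text
time: 7.3
tool_pos: [527.2, 176.7, 26.2]
tcp_rot: [-180.0, 0.0, 97.3]
ft_force: [-0.7, -0.1, -2.5]
finger_gap: 39.2
t=7.30 pos [527.2 176.7  26.2] rot [-180.     0.    97.3] F [-0.7 -0.1 -2.5] gap 39.2 | row [-0.001, 0.0004, -0.0001] turn 0.001
```

View pics/t8.png

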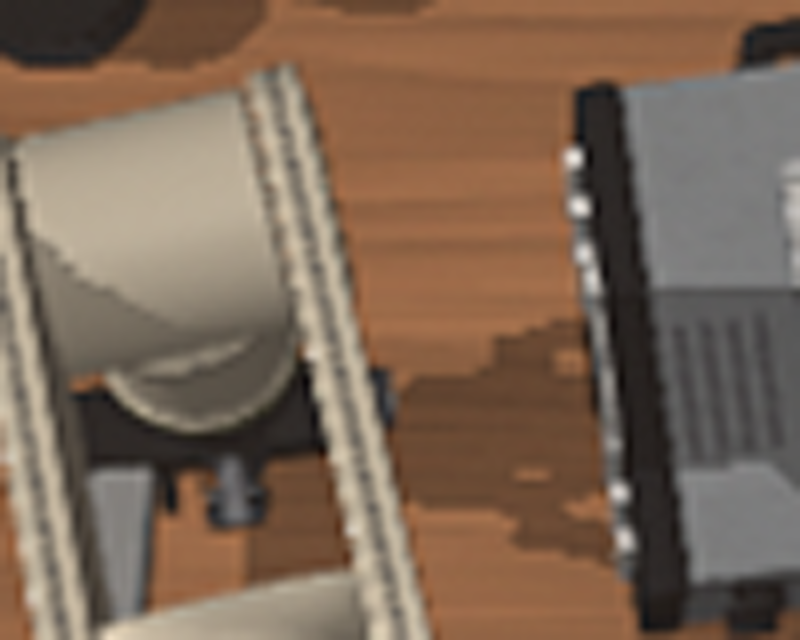

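View pics/s8.png

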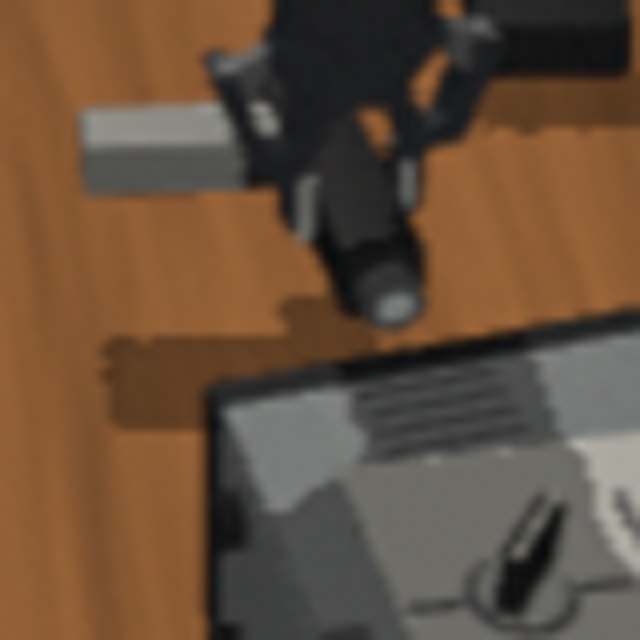

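```bash
python3 - <<'E'
from h import *
np.set_printoptions(precision=1,suppress=True)
p=r.snapshot("top");q=r.snapshot("side")
f=lambda u,v,k,x0,y0:((u+.5)/k-.5+x0,(v+.5)/k-.5+y0)
print(tri(p,f(393,396,8,260,145),q,f(398,304,8,270,160)))
b=np.array([.125,-.992,0]);n=np.array([.992,.125,0]);L=np.array([536.7,103.2,70])
O=L-95*b-[0,0,18]  # thermo origin (underside)
T=lambda x,y,z:O+x*b+y*n*-1+np.array([0,0,z])   # thermo y = left of beam
y=np.cross([0,0,1],b)
T=lambda x,yy,z:O+x*b+yy*y+np.array([0,0,z])
pts=[T(95,0,18),T(80,20,36),T(80,-20,36),T(-70,-20,36),T(-70,20,36),T(-70,0,18)]
print((proj(p,pts)-[260,145]+.5)*8);print((proj(q,pts)-[270,160]+.5)*8)
E
```

```text
(array([536.4, 103.8,  71.3]), np.float64(0.813007614072591))
[[394.9 397.2]
 [355.3 351.2]
 [365.8 436.4]
 [ 38.3 478.8]
 [ 29.1 393.3]
 [ 38.9 443.3]]
[[400.2 307.3]
 [434.3 248.2]
 [348.6 262.9]
 [257.5  69.3]
 [338.6  56.5]
 [297.5  93.4]]
```

The lens triangulates to (536,104,71), about 100 mm from the disc and on its normal. Holding here.

```bash
python3 -m jog '[[0,0,0,0,0.3],[0,0,0,0,0.3],[0,0,0,0,0.3],[0,0,0,0,0.3],[0,0,0,0,0.3],[0,0,0,0,0.3],[0,0,0,0,0.3],[0,0,0,0,0.3],[0,0,0,0,0.3],[0,0,0,0,0.3],[0,0,0,0,0.3],[0,0,0,0,0.3],[0,0,0,0,0.3],[0,0,0,0,0.3],[0,0,0,0,0.3],[0,0,0,0,0.3],[0,0,0,0,0.3],[0,0,0,0,0.3],[0,0,0,0,0.3],[0,0,0,0,0.3]]'
python3 -m jog '[[0,0,0,0,0.3],[0,0,0,0,0.3],[0,0,0,0,0.3],[0,0,0,0,0.3],[0,0,0,0,0.3],[0,0,0,0,0.3],[0,0,0,0,0.3],[0,0,0,0,0.3],[0,0,0,0,0.3],[0,0,0,0,0.3]]'
python3 - <<'E'
from h import *
go(480,298.5,-25.7,107)
E
```

```text
time: 9.5
tool_pos: [527.4, 176.5, 26.4]
tcp_rot: [-180.0, 0.0, 97.3]
ft_force: [0.0, 0.1, -1.7]
finger_gap: 39.1
time: 10.5
tool_pos: [527.4, 176.5, 26.4]
tcp_rot: [-180.0, 0.0, 97.3]
ft_force: [0.4, 0.8, -2.7]
finger_gap: 39.7
t=10.50 pos [527.4 176.5  26.4] rot [-180.     0.    97.3] F [ 0.4  0.8 -2.7] gap 39.7 | row [0.1271, -0.0316, 0.052] turn -0.170
```

```bash
python3 -m jog '[[0.02,-0.005,0,-0.03,0.3],[0.05,-0.012,0,-0.07,0.3],[0.085,-0.021,0,-0.12,0.3],[0.11,-0.028,0,-0.15,0.3],[0.123,-0.031,0,-0.17,0.3],[0.127,-0.0316,0,-0.17,0.3],[0.127,-0.0316,0.01,-0.17,0.3],[0.127,-0.0316,0.025,-0.17,0.3],[0.127,-0.0316,0.038,-0.17,0.3],[0.127,-0.0316,0.046,-0.17,0.3],[0.127,-0.0316,0.05,-0.17,0.3],[0.127,-0.0316,0.0515,-0.17,0.3],[0.127,-0.0316,0.0515,-0.17,0.3],[0.127,-0.0316,0.0515,-0.17,0.3]]'
python3 - <<'E'
from h import *
go(480,298.5,-25.7,107)
E
```

```text
time: 11.9
tool_pos: [480.3, 298.6, -24.9]
tcp_rot: [180.0, 0.0, 107.0]
ft_force: [-0.5, 1.0, -2.4]
finger_gap: 39.2
t=11.90 pos [480.3 298.6 -24.9] rot [180.   0. 107.] F [-0.5  1.  -2.4] gap 39.2 | row [0.0, -0.0003, 0.0008] turn 0.000
```

```bash
python3 -m jog '[[0,0,0.0015,0,0.3],[0,0,0.0015,0,0.3],[0,0,0.001,0,0.55],[0,0,0.001,0,0.8],[0,0,0,0,1],[0,0,0,0,1],[0,0,0,0,1],[0,0,-0.02,0,1],[0,0,-0.05,0,1],[0,0,-0.1,0,1],[0,0,-0.15,0,1],[0,0,-0.18,0,1],[0,0,-0.18,0,1],[0,0,-0.18,0,1]]'
python3 - <<'E'
from h import *
np.set_printoptions(precision=1,suppress=True)
p=r.snapshot("top");q=r.snapshot("side")
crop(q,235,110,335,205,6,"pics/s9.png");crop(p,320,130,450,230,6,"pics/t9.png");crop(q,300,190,380,260,10,"pics/w9.png")
go(540,-165,160,97)
E
```

```text
time: 13.3
tool_pos: [480.9, 298.9, 156.0]
tcp_rot: [179.9, -0.0, 107.0]
ft_force: [0.3, 0.2, -0.9]
finger_gap: 85.4
t=13.40 pos [479.3 298.1 153.3] rot [-179.9    0.   107. ] F [-0.6  0.  -0.6] gap 85.2 | row [-0.4606, -0.0775, -0.0063] turn 0.175
```

View pics/s9.png

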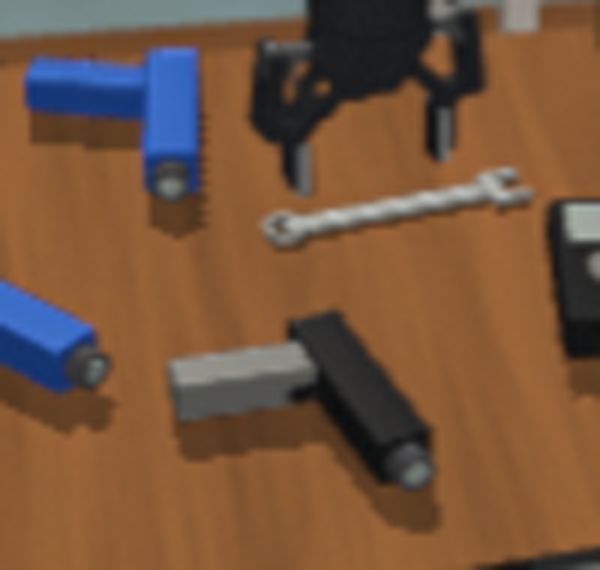

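View pics/w9.png

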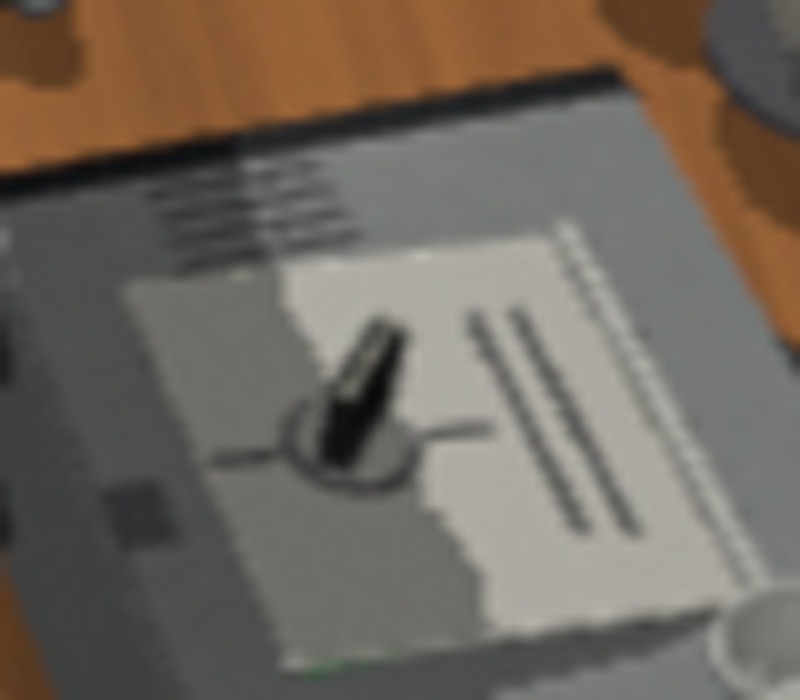

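View pics/t9.png

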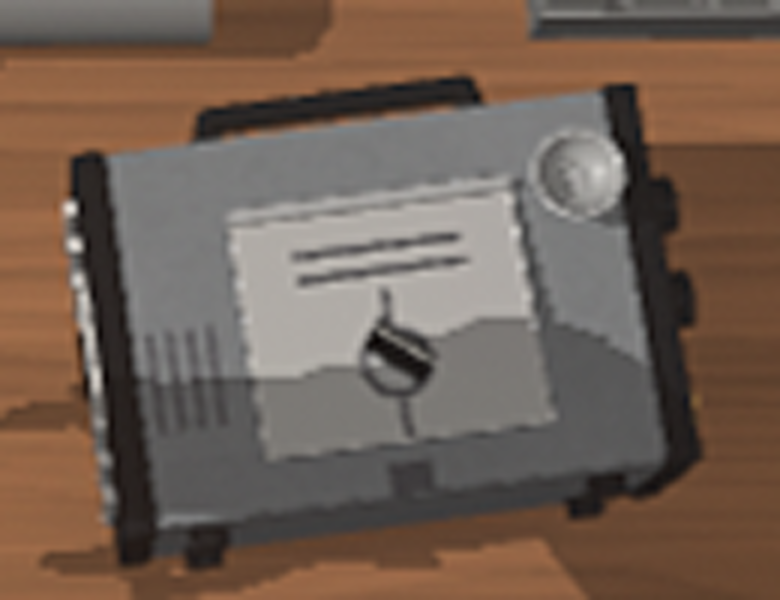

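```bash
python3 - <<'E'
from h import *
np.set_printoptions(precision=1,suppress=True)
p=r.snapshot("top");q=r.snapshot("side")
crop(p,375,178,399,202,25,"pics/t10.png");crop(q,325,215,345,240,24,"pics/w10.png")
C=np.array([571,-165.5]);a=np.radians(7.2)
def w(x,y,z): return [C[0]+x*np.cos(a)-y*np.sin(a),C[1]+x*np.sin(a)+y*np.cos(a),z]
for x,z in((-39,153),(-37,175),(-36,188)):
    X=w(x,0,z);print(np.array(X),(proj(p,[X])-[375,178]+.5)*25,(proj(q,[X])-[325,215]+.5)*24)
E
```

```text
[ 532.3 -170.4  153. ] [[279.1 319.2]] [[245.9 471.1]]
[ 534.3 -170.1  175. ] [[294.7 272.8]] [[270.3 342. ]]
[ 535.3 -170.   188. ] [[304.3 246. ]] [[283.6 264.8]]
```

View pics/t10.png

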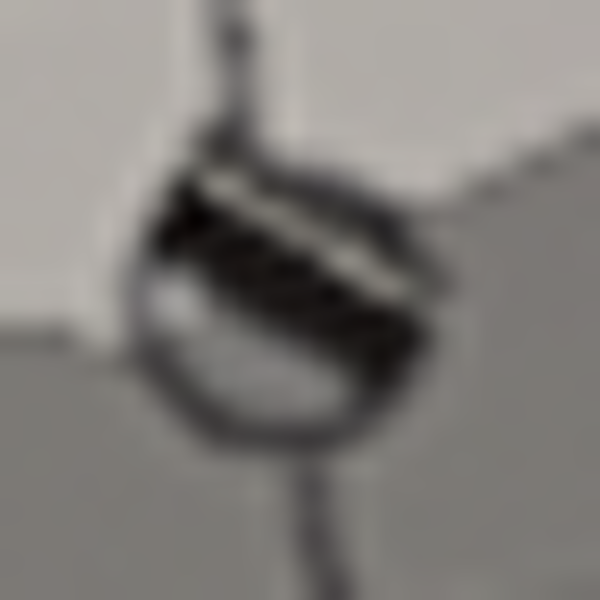

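View pics/w10.png

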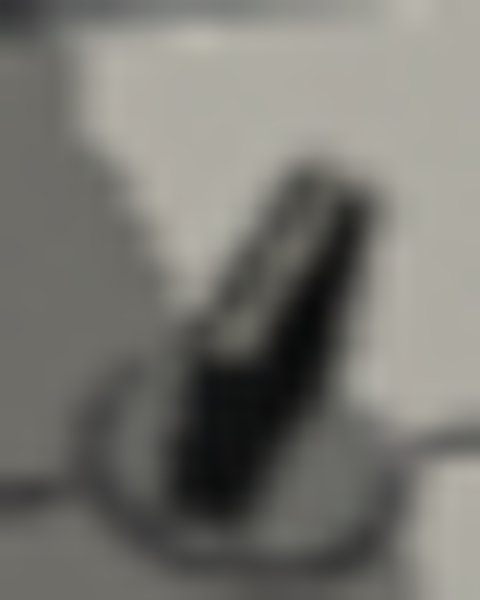

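```bash
python3 - <<'E'
from h import *
np.set_printoptions(precision=1,suppress=True)
p=r.snapshot("top");q=r.snapshot("side")
ty=np.array([.956,.294,0]);tx=np.array([-.294,.956,0])
im=cv2.imread("pics/s7.png");cv2.imwrite("pics/s7z.png",cv2.resize(im[360:460,280:440],None,fx=4,fy=4))
X=np.array([480.5,298.4,0])
for z in(0,5,10,15): print(z,((proj(q,[X-20*ty-11*tx+[0,0,z],X-32*ty-11*tx+[0,0,z]])-[235,110]+.5)*6-[280,360])*4)
f=lambda u,v,k,x0,y0:((u+.5)/k-.5+x0,(v+.5)/k-.5+y0)
A=onz(p,[f(205,178,25,375,178),f(400,292,25,375,178)],188);d=A[0]-A[1];print(A,np.degrees(np.arctan2(d[1],d[0])))
A=onz(q,[f(225,350,24,325,215),f(320,165,24,325,215)],188);d=A[1]-A[0];print(A,np.degrees(np.arctan2(d[1],d[0])))
E
```

```text
0 [[279.8 355.4]
 [212.9 374.7]]
5 [[279.7 331.3]
 [212.7 350.5]]
10 [[279.7 307.1]
 [212.5 326.3]]
15 [[279.6 282.8]
 [212.3 301.9]]
[[ 544.9 -156.7  188. ]
 [ 528.7 -183.1  188. ]] 58.41639428921209
[[ 525.  -184.3  188. ]
 [ 543.6 -152.7  188. ]] 59.565884776098315
```

View pics/s7z.png

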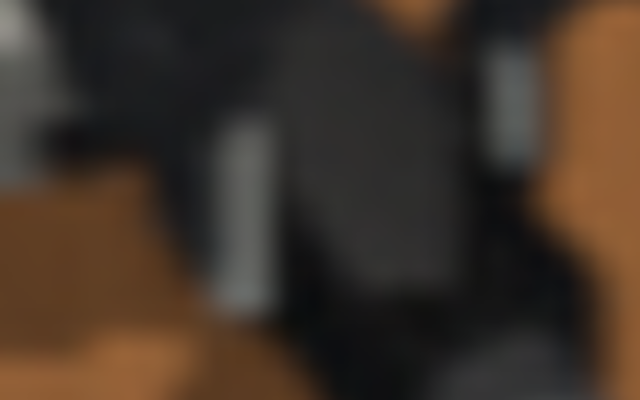

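```bash
python3 - <<'E'
from h import *
go(535,-170,190,59)
E
```

```text
t=13.60 pos [479.4 298.1 153.4] rot [-179.9    0.   107. ] F [0.4 1.1 0.4] gap 85.5 | row [-0.4639, -0.0839, -0.0362] turn 0.838
```

```bash
python3 -m jog '[[0,0,-0.036,0,1],[-0.05,-0.009,-0.036,0.09,0.8],[-0.1,-0.018,-0.036,0.18,0.6],[-0.15,-0.027,-0.036,0.27,0.6],[-0.2,-0.036,-0.036,0.36,0.6],[-0.25,-0.045,-0.036,0.45,0.6],[-0.3,-0.054,-0.036,0.54,0.6],[-0.35,-0.063,-0.036,0.63,0.6],[-0.4,-0.072,-0.036,0.73,0.6],[-0.44,-0.08,-0.036,0.838,0.6],[-0.464,-0.084,-0.036,0.838,0.6],[-0.464,-0.084,-0.036,0.838,0.6],[-0.464,-0.084,-0.036,0.838,0.6],[-0.464,-0.084,-0.036,0.838,0.6]]' 40
python3 - <<'E'
from h import *
p=r.snapshot("top");q=r.snapshot("side")
crop(p,320,130,450,230,6,"pics/t11.png");crop(q,300,170,380,250,9,"pics/s11.png")
go(535,-170,126,59)
E
```

```text
time: 15.0
tool_pos: [534.7, -169.0, 189.4]
tcp_rot: [-179.9, 0.1, 59.1]
ft_force: [-0.5, 0.3, 0.2]
finger_gap: 51.2
t=15.10 pos [ 535.  -168.8  189.7] rot [-1.799e+02  1.000e-01  5.910e+01] F [1.1 0.2 0.4] gap 51.0 | row [-0.0009, 0.0008, 0.0637] turn 0.002
```

View pics/t11.png

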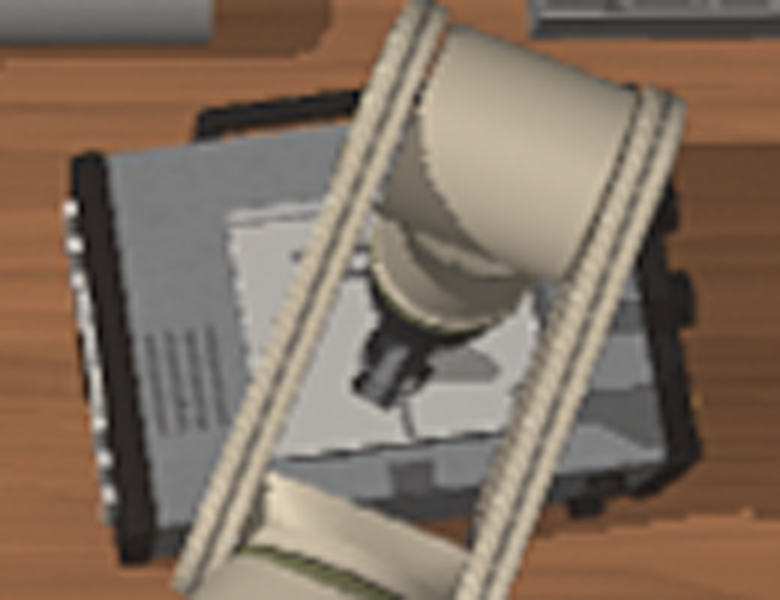

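View pics/s11.png

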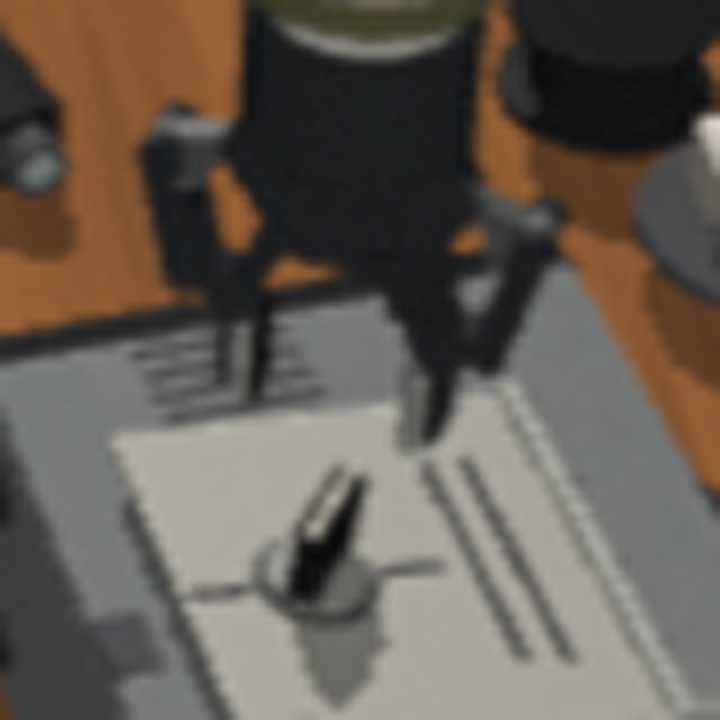

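The fingers straddle the wing (finger midpoint about (325,420), wing top about (330,500) in the side crop) and are in line with it. Descending.

```bash
python3 -m jog '[[-0.001,0.001,0.02,0,0.6],[-0.001,0.001,0.04,0,0.6],[-0.001,0.001,0.055,0,0.6],[-0.001,0.001,0.062,0,0.6],[-0.001,0.001,0.064,0,0.6],[-0.001,0.001,0.064,0,0.6]]' 40
python3 - <<'E'
from h import *
q=r.snapshot("side")
crop(q,300,170,380,250,9,"pics/s12.png")
go(535,-170,126,59)
E
```

```text
time: 15.7
tool_pos: [535.4, -170.1, 126.1]
tcp_rot: [-179.9, 0.1, 59.1]
ft_force: [0.2, -0.7, -0.3]
finger_gap: 51.0
t=15.75 pos [ 535.6 -170.3  126.6] rot [-1.80e+02  1.00e-01  5.91e+01] F [-0.3 -0.3 -0.2] gap 51.1 | row [-0.0, -0.0007, 0.0006] turn 0.002
```

View pics/s12.png

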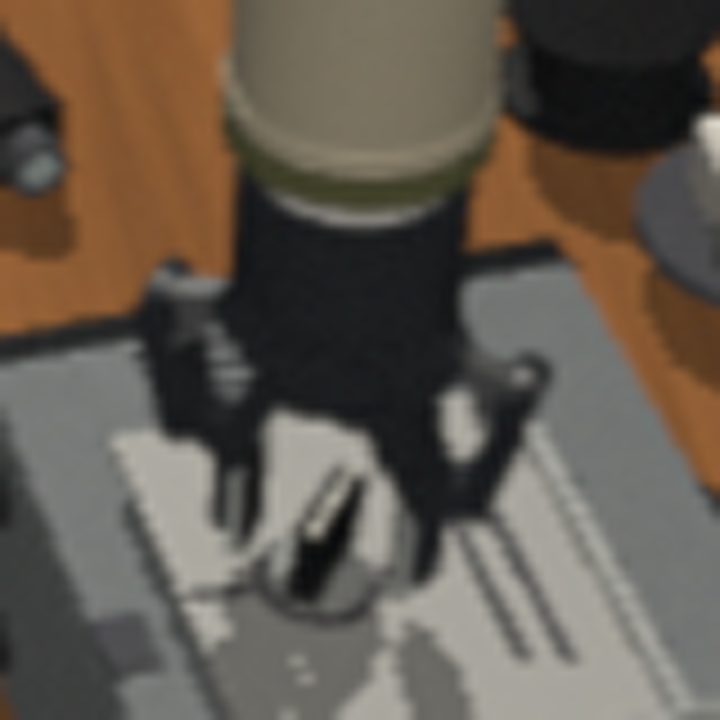

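```bash
python3 -m jog '[[0,0,0,0,0.4],[0,0,0,0,0.25],[0,0,0,0,0.1],[0,0,0,0,0.05],[0,0,0,0,0.05],[0,0,0,0,0.05]]' 30
python3 - <<'E'
from h import *
q=r.snapshot("side")
crop(q,300,170,380,250,9,"pics/s13.png")
go(535,-170,126,7.2)
E
```

```text
time: 16.35
tool_pos: [534.5, -170.0, 126.3]
tcp_rot: [-179.8, 0.1, 59.1]
ft_force: [-5.8, 1.1, 1.9]
finger_gap: 12.2
t=16.40 pos [ 534.6 -170.   126.3] rot [-1.798e+02  1.000e-01  5.910e+01] F [-6.1  1.7  1.6] gap 12.3 | row [0.0002, 0.0004, 0.0003] turn 0.906
```

View pics/s13.png

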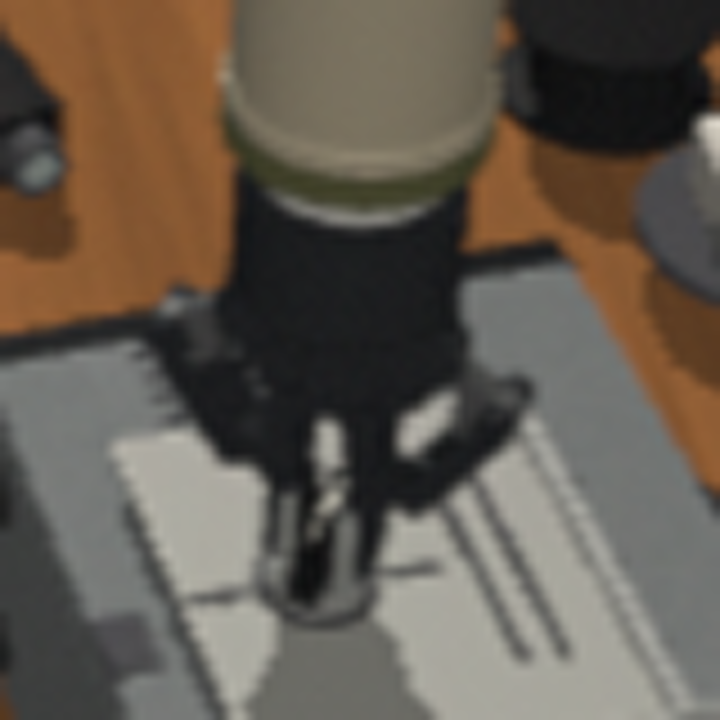

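```bash
python3 -m jog '[[0,0,0,0.05,0.05],[0,0,0,0.13,0.05],[0,0,0,0.22,0.05],[0,0,0,0.31,0.05],[0,0,0,0.4,0.05],[0,0,0,0.49,0.05],[0,0,0,0.58,0.05],[0,0,0,0.67,0.05],[0,0,0,0.75,0.05],[0,0,0,0.82,0.05],[0,0,0,0.87,0.05],[0,0,0,0.895,0.05],[0,0,0,0.906,0.05],[0,0,0,0.906,0.05],[0,0,0,0.906,0.05]]' 30
python3 - <<'E'
from h import *
print(r.sense()["wrist_torque"])
go(535,-170,126,7.2)
E
```

```text
time: 17.9
tool_pos: [534.2, -169.8, 126.3]
tcp_rot: [-180.0, 0.3, 7.2]
ft_force: [-3.5, 3.5, 3.0]
finger_gap: 11.9
[0.38043294 0.93118025 0.06141992]
t=17.90 pos [ 534.2 -169.8  126.3] rot [-180.     0.3    7.2] F [-3.5  3.5  3. ] gap 11.9 | row [0.0008, 0.0003, 0.0002] turn 0.001
```

Release, lift clear, and look.

```bash
python3 -m jog '[[0,0,0,0,0.2],[0,0,0,0,0.4],[0,0,0,0,0.6],[0,0,0,0,0.6],[0,0,-0.02,0,0.6],[0,0,-0.05,0,0.6],[0.0,0.04,-0.07,0,0.6],[0.0,0.09,-0.08,0,0.5],[0.0,0.14,-0.08,0,0.3],[0.0,0.18,-0.08,0,0],[0.0,0.2,-0.08,0,0],[0.0,0.2,-0.08,0,0]]' 30
python3 - <<'E'
from h import *
p=r.snapshot("top");q=r.snapshot("side")
crop(p,355,155,415,215,10,"pics/t14.png");crop(q,300,190,380,260,10,"pics/s14.png")
go(535,-170,126,7.2)
E
```

```text
time: 19.1
tool_pos: [559.1, -371.3, 205.3]
tcp_rot: [-180.0, 0.3, 7.0]
ft_force: [-0.3, 0.7, -0.4]
finger_gap: -0.1
t=19.20 pos [ 559.6 -368.2  205.6] rot [-179.9    0.3    7.2] F [-0.7  0.6 -0.1] gap 0.4 | row [0.0008, -0.1996, 0.0799] turn -0.000
```

View pics/t14.png

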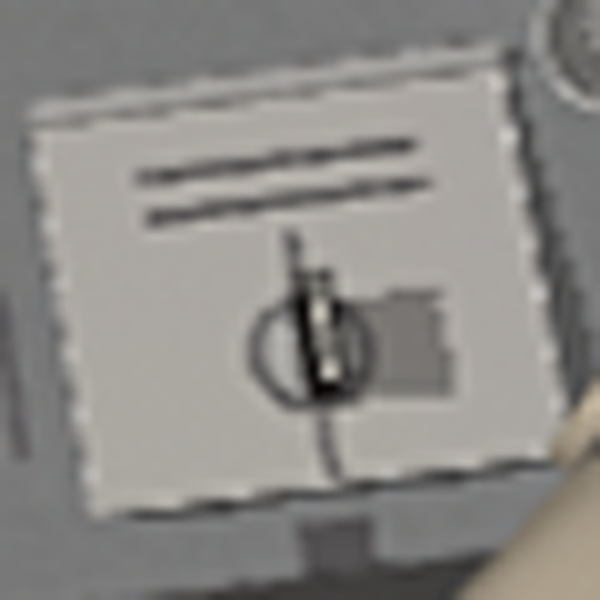

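View pics/s14.png

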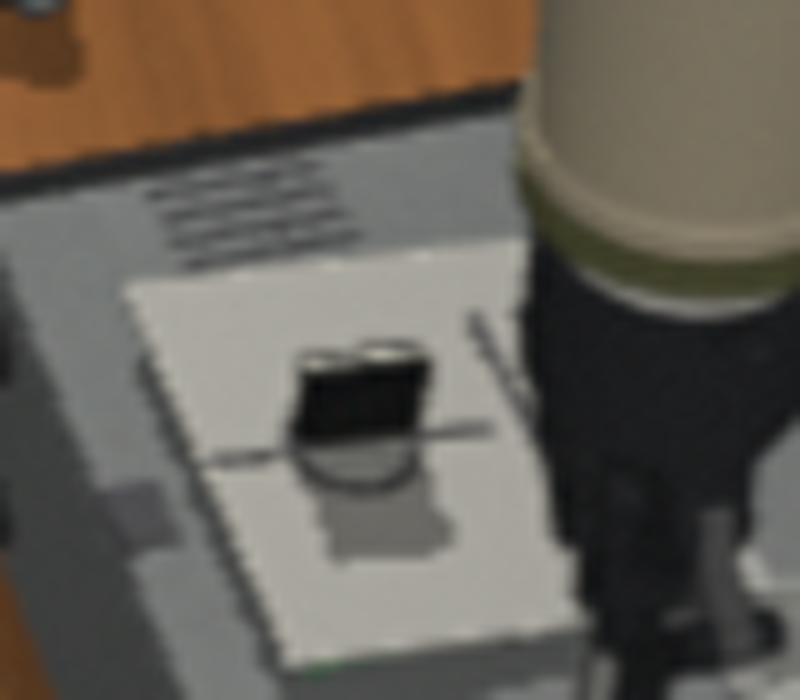

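```bash
python3 - <<'E'
from h import *
p=r.snapshot("top");q=r.snapshot("side")
crop(p,375,175,399,205,20,"pics/t15.png");crop(q,318,218,352,242,22,"pics/s15.png")
E
```

```text
(no output)
```

View pics/t15.png

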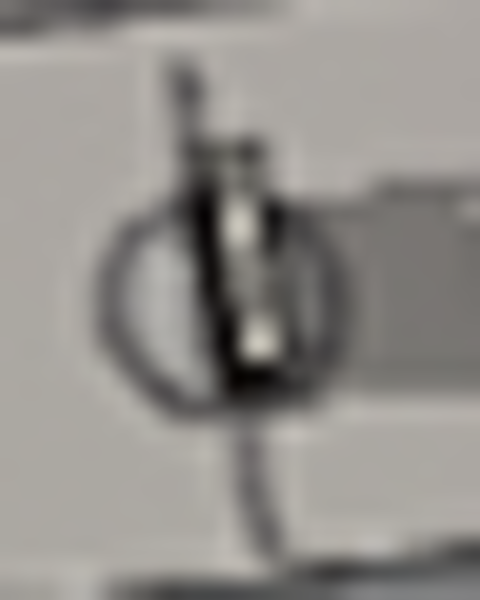

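View pics/s15.png

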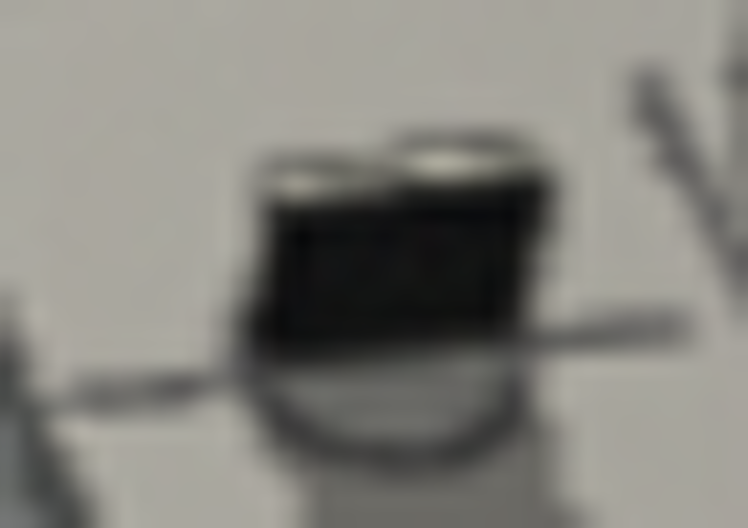

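```bash
python3 - <<'E'
from h import *
go(503.6,-119.7,135,7.2)
E
```

```text
t=19.30 pos [ 559.9 -367.1  206.1] rot [-179.9    0.3    7.3] F [-0.6  0.5  0. ] gap -0.3 | row [-0.0242, -0.2525, 0.0715] turn 0.001
```

```bash
python3 -m jog '[[-0.003,-0.03,0,0,0],[-0.007,-0.07,0,0,0],[-0.011,-0.115,0,0,0],[-0.016,-0.16,0,0,0],[-0.02,-0.205,0,0,0],[-0.023,-0.235,0,0,0],[-0.024,-0.25,0,0,0],[-0.024,-0.2525,0.02,0,0],[-0.024,-0.2525,0.045,0,0],[-0.024,-0.2525,0.065,0,0],[-0.024,-0.2525,0.071,0,0],[-0.024,-0.2525,0.071,0,0],[-0.024,-0.2525,0.071,0,0]]' 30
python3 - <<'E'
from h import *
p=r.snapshot("top");q=r.snapshot("side")
crop(p,335,145,435,215,8,"pics/t16.png");crop(q,300,170,380,250,9,"pics/s16.png")
go(503.6,-119.7,120,7.2)
X=[503.6,-119.7,155];print((proj(q,[X])-[300,170]+.5)*9)
E
```

```text
time: 20.6
tool_pos: [504.4, -119.9, 136.7]
tcp_rot: [-180.0, 0.2, 7.3]
ft_force: [0.4, -0.5, -0.0]
finger_gap: 0.1
t=20.70 pos [ 504.8 -120.1  137.1] rot [1.8e+02 1.0e-01 7.3e+00] F [0.3 0.  0.4] gap -0.1 | row [-0.0011, -0.0005, 0.0171] turn 0.001
[[206.98819555 484.46434372]]
```

View pics/s16.png

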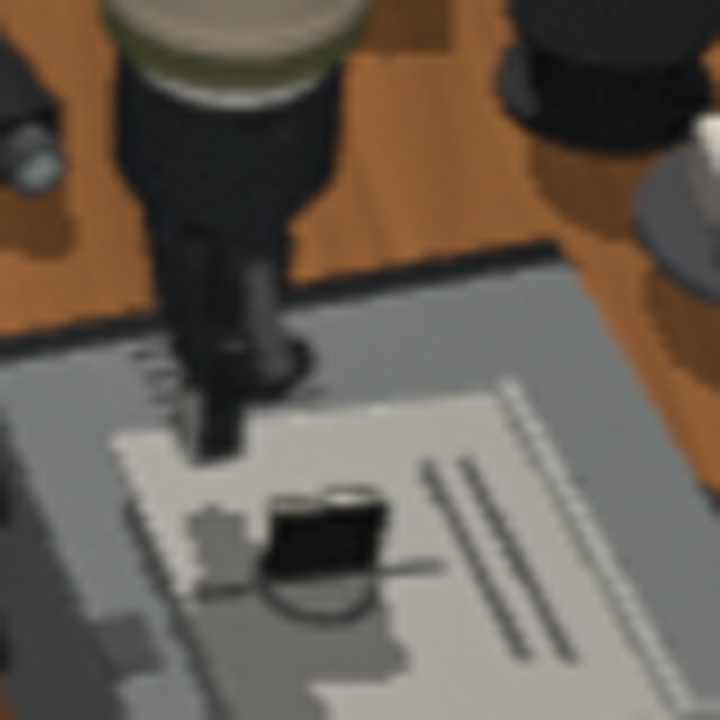

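Closed fingertips are at (208,460), just above the press point, which projects to (207,484). I'll go down gently with force checks.

```bash
python3 -m jog '[[-0.001,0,0.006,0,0],[-0.001,0,0.011,0,0],[-0.001,0,0.015,0,0],[-0.001,0,0.017,0,0],[-0.001,0,0.019,0,0],[-0.001,0,0.021,0,0],[-0.001,0,0.023,0,0],[-0.001,0,0.023,0,0]]' 30
python3 -m jog '[[0,0,0.002,0,0],[0,0,0.004,0,0],[0,0,0.004,0,0]]'
```

```text
time: 21.5
tool_pos: [503.6, -120.3, 114.1]
tcp_rot: [180.0, 0.1, 7.3]
ft_force: [-3.4, 0.7, 5.4]
finger_gap: 0.2
time: 21.8
tool_pos: [503.5, -120.4, 110.4]
tcp_rot: [180.0, 0.2, 7.3]
ft_force: [-4.6, 0.2, 6.8]
finger_gap: -0.3
```

```bash
python3 -m jog '[[0,0,0.001,0,0],[0,0,0.002,0,0],[0,0,0.002,0,0],[0,0,0.002,0,0]]'
```

```text
time: 22.2
tool_pos: [503.6, -120.4, 110.0]
tcp_rot: [180.0, 0.1, 7.3]
ft_force: [-9.4, 2.4, 16.0]
finger_gap: 0.1
```

```bash
python3 -m jog '[[-0.0005,0,0.002,0,0],[-0.0005,0,0.002,0,0],[-0.0005,0,0.002,0,0],[-0.0005,0,0.002,0,0]]'
python3 - <<'E'
from h import *
p=r.snapshot("top");q=r.snapshot("side")
cv2.imwrite("pics/t17.png",p["pixels"][:,:,::-1]);cv2.imwrite("pics/sf17.png",q["pixels"][:,:,::-1]);crop(q,290,190,400,280,7,"pics/s17.png")
go(503.6,-119.7,108,7.2)
E
```

```text
time: 22.6
tool_pos: [503.6, -120.4, 109.9]
tcp_rot: [179.9, 0.1, 7.3]
ft_force: [-7.9, 2.6, 16.2]
finger_gap: 0.1
t=22.70 pos [ 503.6 -120.4  109.9] rot [1.799e+02 1.000e-01 7.300e+00] F [-8.2  2.7 15.8] gap -0.5 | row [0.0001, -0.0007, 0.0019] turn 0.002
```

View pics/s17.png

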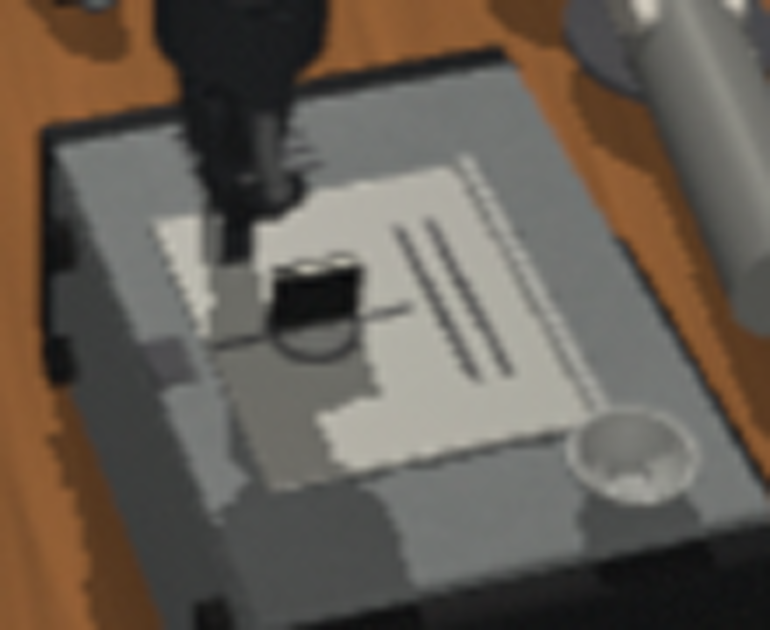

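View pics/t17.png

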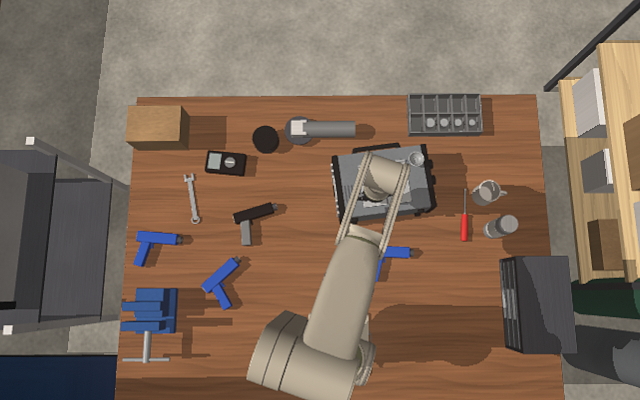

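View pics/sf17.png

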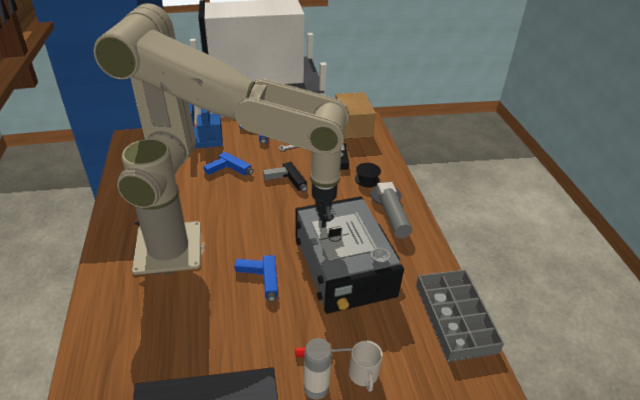

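The side view shows the panel flush on its frame, with no gap or shadow at the free edge near (250,480). The wing lies along the slot lines, and the dish, thermometer and other items are undisturbed. Handing in.

```bash
python3 - <<'E'
from h import *
print(r.hand_in()); go(503.6,-120.4,110,7.2)
E
```

```text
the job is handed in; nothing more can be done
None
the job is handed in; nothing more can be done
```

The job is handed in at about 22.7 s of the 72 s allowed, with the closed fingertips still holding the panel shut.

- **Thermometer:** I held it for just over 3 s with the lens at about (536, 104, 71) mm, roughly 100 mm from the disc. The beam pointed along the disc's normal as I measured it, off centre by an estimated 1–2 mm. I then laid it flat where it had been, and the next picture showed it there.
- **Fastener:** I turned it about 52° clockwise. In the top view the slot was within about 2° of the slot lines. The side view was noisier, with edges differing by a few degrees either way.
- **Panel:** I pressed it down until it would go no further. The last reading was about 16 N downward and about 8 N of side load, and the picture showed no gap at the free edge.
- **Other items:** the screw dish and the rest of the bench looked undisturbed in the final pictures.

**What disagreed:** the reported tool height was about 35 mm below where the cameras showed the fingertips. Because of that, the first grasp closed above the thermometer without touching it. I allowed for the offset in every later move, and the later contacts came at the heights it predicted.

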